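# Find the weak spring mount and fold down its tag

### The arm

A 6-joint arm with a two-finger parallel gripper is mounted at the origin on the work surface. World frame = base frame: x ahead of the robot, y to its left, z up, the work surface at z = 0. Lengths are in m, angles in rad, forces in N, time in s.
With the tool pointing down it reaches from about 0.325 to 0.9 m from the base axis. Payload 3.5 kg.
Tool frame: the origin (TCP) lies on the centre line of the jaws, within the pads' length; the fingertips stand 14 mm ahead of it and the grasp point (between the pads) lies 5 mm behind it; x points along the fingers, y is the direction in which the jaws open and shut, and the axes are right-handed (so a half turn about x gives the same grasp; the last joint's range is limited). The gripper opens to 85 mm and grips with 20 to 120 N. Pads are 22 mm wide; open, the fingers measure 114 mm over their backs; the gripper's body (76 mm by 85 mm) begins 54 mm behind the grasp point. The pads swing forward as they close: fully open they stand 13 mm farther back than shut.
Start: joints at [1.22, 0.276, -0.026, 1.268, 0, 1.467], TCP at [0.153, 0.606, 0.224] pointing down, gripper open.
Joint ranges: [-3.12, 3.12], [-0.85, 1.88], [-1.08, 1.24], [-1.95, 2.15], [-1.57, 1.53], [-3.14, 3.14]. Speed limits (rad/s): [2.57, 2.57, 3.14, 3.14, 3.14, 3.14].

### API

Orientations are given as a unit quaternion [w, x, y, z].
In Python, from cell import robot gives the robot as it stands.
- The arm moves only by the shell command python3 -m jog 'ROWS' [OPENING]. ROWS is JSON, a list of rows, each a list of 2 entries, a list of its own where there are three numbers: the shift along the tool's x, y, z in mm, then the turn, a rotation vector about the tool's x, y, z in rad. In form: [[[tx, ty, tz], [rx, ry, rz]], ...]. A call has 1 to 8 rows; each row is the pose to reach, as a shift and turn from the pose commanded when the call began, along the tool's axes at that moment; what a row does not reach only later rows make up. A row lasts 1/8 s, in which the tool goes at most 62.5 mm and 10.7 degrees, less where a joint would pass 70% of its speed; a pose out of reach is approached as far as the arm can. A call with a gripper value outside its range is refused whole. OPENING is the closure in counts, from 0 (fully open) to 255 (shut), set as the call begins (- or left out, the last holds). The fingers move at their own pace and stop on an object; the grip force is fixed at half the most. Time passes only in rows, so rows that repeat a pose let the fingers close. It gives the time, the measured TCP pose, the force and the opening at its end, in the units of the state.
- robot.get_obs(): the state, without advancing time (a new reading comes with each control period).
- robot.read_camera(name): name is "scene" or "top" or "wrist"; returns (picture, depth): 400x640x3 uint8, red, green, blue; 400x640 float32, m along the optical axis (not along the pixel's ray), 0 where there is no reading.
- robot.camera_model(name): a dict with "K" (3x3 intrinsics, pixels), "cam_to_world" (4x4, takes a point from camera to world coordinates); the wrist camera has in their place "mount" (4x4, takes a point from camera to tool coordinates, whose origin is the TCP and whose axes are the tool frame's). Camera axes: x right, y up, looking along -z (the intrinsics and any distortion apply to the point x, -y, -z); pixel columns grow to the right and rows downward; lengths in m; the calibration is good to about 2 mm. A picture is of the moment at which its call begins: read the wrist's pose just before it. camera_model takes no time and is no camera call.
- robot.sign_off(): hands the job in, once; it reports no verdict.
The state is a dict: "time_s": time; "joint_positions": joint angles; "dq": joint speeds; "tau": joint torques, N m; "tool_pos": TCP position; "eef_rot": TCP orientation; "wrist_force": force on the tool from outside, world axes, zero at the start; "wrist_torque": the same for the moment, N m; "opening": opening from 0.0 (shut) to 1.0 (fully open).
Only numpy, scipy, OpenCV 4.12 (cv2) and the standard library are available. Lean on these libraries where they do the work, as an engineer would, in place of code of your own. Each camera call takes 0.05 s, during which the arm holds its last target.

### The job

The small blower has been lifted off its three spring mounts because one of them has gone weak. Working along the row from the robot's left to its right, press the rubber-topped cap of each mount down a few millimetres with the fingertips to feel its spring; after all three, push the hinged tag of the softest mount down flat, to mark it for replacement. Leave the other two tags up as they are, and do not pick up or shift anything else on the bench.

Things in the scene. Friction and masses are not known exactly. Their poses are not given: they have to be found in the camera images.
- bed: flat dark cast-iron T-slot plate fixed on the bench, 200 (its x) x 520 (its y) x 20 mm high; origin at the centre of its underside, on the bench top. The three spring mounts are bolted on it in a row along its y, about 180 mm apart; its +y end is the robot's left.
- mount_a: one of three look-alike spring mounts, immovably bolted to the bed: bright steel foot plate 74 x 80 x 6 mm, coil spring, round cap with a rubber pad. Which of them stands left, middle or right changes every run. Origin on the bed's top, on the spring's axis; z up; x points away from its tag: the tag's hinge line, along y, is at x = -46, z = 14 mm. Two 20 mm high bolts stand at x = 24, y = +-30 mm.
- pad_a_top (a point): centre of the flat dark rubber pad, 50 mm in diameter, on mount_a's cap; 66 mm above the mount's origin (86 mm above the bench) at rest; goes down with the cap
- pad_a (a joint): how far mount_a's cap is pressed straight down, in m: 0 at rest, 0.015 fully down; its spring brings it back up. Pressed 8 mm down, the softest mount pushes back with about 3.5 N, the other two with about 6 and 9 N. Unpressed, the softest sags 0.4 mm (the rules tell it by that), too little to see: it must be felt.
- tag_a (a joint): lean of mount_a's tag from upright, rad: starts at 0.9 to 1.1, sloping up and away from the mount; 1.5 is flat on its stop. Stiff hinge: the tag stays where left; about 2 N pressing straight down on it 28 mm from the hinge line folds it. Bright plate 38 mm wide, 4 thick, reaching 50 from the hinge line; flat, its upper face is about 18 mm above the bed, 38 above the bench.
- tag_a_end (a point): middle of the free upper edge of mount_a's tag, 50 mm from its hinge line; moves with the tag
- mount_b: one of three look-alike spring mounts, immovably bolted to the bed: bright steel foot plate 74 x 80 x 6 mm, coil spring, round cap with a rubber pad. Which of them stands left, middle or right changes every run. Origin on the bed's top, on the spring's axis; z up; x points away from its tag: the tag's hinge line, along y, is at x = -46, z = 14 mm. Two 20 mm high bolts stand at x = 24, y = +-30 mm.
- pad_b_top (a point): centre of the flat dark rubber pad, 50 mm in diameter, on mount_b's cap; 66 mm above the mount's origin (86 mm above the bench) at rest; goes down with the cap
- pad_b (a joint): how far mount_b's cap is pressed straight down, in m: 0 at rest, 0.015 fully down; its spring brings it back up. Pressed 8 mm down, the softest mount pushes back with about 3.5 N, the other two with about 6 and 9 N. Unpressed, the softest sags 0.4 mm (the rules tell it by that), too little to see: it must be felt.
- tag_b (a joint): lean of mount_b's tag from upright, rad: starts at 0.9 to 1.1, sloping up and away from the mount; 1.5 is flat on its stop. Stiff hinge: the tag stays where left; about 2 N pressing straight down on it 28 mm from the hinge line folds it. Bright plate 38 mm wide, 4 thick, reaching 50 from the hinge line; flat, its upper face is about 18 mm above the bed, 38 above the bench.
- tag_b_end (a point): middle of the free upper edge of mount_b's tag, 50 mm from its hinge line; moves with the tag
- mount_c: one of three look-alike spring mounts, immovably bolted to the bed: bright steel foot plate 74 x 80 x 6 mm, coil spring, round cap with a rubber pad. Which of them stands left, middle or right changes every run. Origin on the bed's top, on the spring's axis; z up; x points away from its tag: the tag's hinge line, along y, is at x = -46, z = 14 mm. Two 20 mm high bolts stand at x = 24, y = +-30 mm.
- pad_c_top (a point): centre of the flat dark rubber pad, 50 mm in diameter, on mount_c's cap; 66 mm above the mount's origin (86 mm above the bench) at rest; goes down with the cap
- pad_c (a joint): how far mount_c's cap is pressed straight down, in m: 0 at rest, 0.015 fully down; its spring brings it back up. Pressed 8 mm down, the softest mount pushes back with about 3.5 N, the other two with about 6 and 9 N. Unpressed, the softest sags 0.4 mm (the rules tell it by that), too little to see: it must be felt.
- tag_c (a joint): lean of mount_c's tag from upright, rad: starts at 0.9 to 1.1, sloping up and away from the mount; 1.5 is flat on its stop. Stiff hinge: the tag stays where left; about 2 N pressing straight down on it 28 mm from the hinge line folds it. Bright plate 38 mm wide, 4 thick, reaching 50 from the hinge line; flat, its upper face is about 18 mm above the bed, 38 above the bench.
- tag_c_end (a point): middle of the free upper edge of mount_c's tag, 50 mm from its hinge line; moves with the tag
- nut: bystander: loose steel hex nut, 24 mm across flats, 20 mm high, standing on the bed between two mounts; origin at the centre of its underside
- stud: bystander: loose steel clamp stud with a flange nut, 28 mm across, 59 mm high, standing on the bed between two mounts; origin at the centre of its underside
- spare_spring: bystander: loose coil spring standing on the bench, 39 mm across, 50 mm high; origin at the centre of its underside
- spanner: bystander: loose steel spanner lying on the bench, 190 mm long along its x, about 10 mm thick
- screwdriver: bystander: loose screwdriver with a black handle lying on the bench behind the bed, 220 mm long along its x, handle about 30 mm thick
- parts_dish: bystander: loose steel dish on the bench, 110 mm across, 35 mm high; origin at the centre of its underside
- oil: bystander: loose white plastic oil bottle standing on the bench, 52 mm across, 150 mm high; origin at the centre of its underside

How it is judged:
On the way, in this order (a step that is already met when the one before it is completed fails the run):
1. the cap of the left mount is pressed down at least 2 mm by the fingers (((y of mount_a in the frame of bed above 0.09 m and value of joint pad_a above 0.002 m and contact force between the fingers and mount_a above 0.3 N) or (y of mount_b in the frame of bed above 0.09 m and value of joint pad_b above 0.002 m and contact force between the fingers and mount_b above 0.3 N) or (y of mount_c in the frame of bed above 0.09 m and value of joint pad_c above 0.002 m and contact force between the fingers and mount_c above 0.3 N))), for 0.1 s.
2. the cap of the middle mount is pressed down at least 2 mm by the fingers (after the one before) (((y of mount_a in the frame of bed between -0.09 and 0.09 m and value of joint pad_a above 0.002 m and contact force between the fingers and mount_a above 0.3 N) or (y of mount_b in the frame of bed between -0.09 and 0.09 m and value of joint pad_b above 0.002 m and contact force between the fingers and mount_b above 0.3 N) or (y of mount_c in the frame of bed between -0.09 and 0.09 m and value of joint pad_c above 0.002 m and contact force between the fingers and mount_c above 0.3 N))), for 0.1 s.
3. the cap of the right mount is pressed down at least 2 mm by the fingers (after the one before) (((y of mount_a in the frame of bed below -0.09 m and value of joint pad_a above 0.002 m and contact force between the fingers and mount_a above 0.3 N) or (y of mount_b in the frame of bed below -0.09 m and value of joint pad_b above 0.002 m and contact force between the fingers and mount_b above 0.3 N) or (y of mount_c in the frame of bed below -0.09 m and value of joint pad_c above 0.002 m and contact force between the fingers and mount_c above 0.3 N))), for 0.1 s.
4. then the tag of the softest mount is pushed down flat (((value of joint pad_a above 0.0002 m and value of joint tag_a above 1.38 rad) or (value of joint pad_b above 0.0002 m and value of joint tag_b above 1.38 rad) or (value of joint pad_c above 0.0002 m and value of joint tag_c above 1.38 rad))), for 0.2 s.
At the end, for the whole second after the job is handed in: the softest mount's tag lies flat (within about 0.12 rad of its stop at 1.5), the other two tags are still up as they were (free edge within 12 mm of its start), all three caps are back up (within 1.5 mm), and the loose things on the bench are at rest within 20 mm of where they were (((value of joint pad_a above 0.0002 m and value of joint tag_a above 1.38 rad) or (value of joint pad_b above 0.0002 m and value of joint tag_b above 1.38 rad) or (value of joint pad_c above 0.0002 m and value of joint tag_c above 1.38 rad)) and (value of joint pad_a above 0.0002 m or distance of tag_a_end from where it was at the start of the episode below 0.012 m) and (value of joint pad_b above 0.0002 m or distance of tag_b_end from where it was at the start of the episode below 0.012 m) and (value of joint pad_c above 0.0002 m or distance of tag_c_end from where it was at the start of the episode below 0.012 m) and value of joint each of pad_a, pad_b, pad_c below 0.0015 m and distance of each of nut, stud, spare_spring, spanner, screwdriver, parts_dish, oil from where it was at the start of the episode below 0.02 m and linear speed of each of nut, stud, spare_spring, spanner, screwdriver, parts_dish, oil below 0.02 m/s); the robot touches nothing.
It fails at once if the tag of a mount that is not the softest is moved (free edge more than 12 mm) ((value of joint pad_a below 0.0002 m and distance of tag_a_end from where it was at the start of the episode above 0.012 m) or (value of joint pad_b below 0.0002 m and distance of tag_b_end from where it was at the start of the episode above 0.012 m) or (value of joint pad_c below 0.0002 m and distance of tag_c_end from where it was at the start of the episode above 0.012 m)).
It fails at once if a tag is pulled up instead of pushed down (value of joint any of tag_a, tag_b, tag_c below 0.65 rad).
It fails at once if a loose thing (nut, stud, spare spring, spanner, screwdriver, dish or oil bottle) is shifted or picked up (more than 20 mm) (distance of any of nut, stud, spare_spring, spanner, screwdriver, parts_dish, oil from where it was at the start of the episode above 0.02 m).
It also fails if it takes over 67 s, if anything falls off the work surface, if the arm or the gripper's body presses on something with over 40 N, if the wrist force passes 120 N, or if a joint passes its speed limit or range.

## Working session

There is one attempt and no reset: what is moved stays moved. The work goes in short steps, Python scripts to look and compute and a shell command to move; the robot and the scene stay as the last step left them, time stands still between calls to the robot, and variables do not carry over. Pictures are saved under pics/ and viewed, and the job is handed in when it is done.

```bash
ls; mkdir -p pics; cat > h.py <<'E'
import numpy as np, cv2
from cell import robot
def save(name,fn):
    im,d=robot.read_camera(name); cv2.imwrite('pics/'+fn+'.png',im[:,:,::-1]); np.save('pics/'+fn+'.npy',d); return im,d
def pts(name,d):
    m=robot.camera_model(name); K=np.array(m['K']); T=np.array(m['cam_to_world'])
    v,u=np.mgrid[0:400,0:640]
    P=np.stack([(u-K[0,2])/K[0,0]*d,-(v-K[1,2])/K[1,1]*d,-d,np.ones_like(d)],-1)
    return P@T.T
E
python3 - <<'E'
from h import *
print(robot.get_obs())
for n in ('top','scene'):
    save(n,n+'0'); print(robot.camera_model(n))
print(robot.camera_model('wrist'))
E
```

```text
pics
{'time_s': 0.0, 'joint_positions': array([ 1.21959265e+00,  2.77146211e-01, -2.78790862e-02,  1.26799268e+00,
        1.05372867e-05,  1.46737212e+00]), 'dq': array([-0.00098636,  0.00010701, -0.000669  , -0.00090215,  0.00021666,
        0.00207443]), 'tau': array([-1.65289657e-03, -4.45507658e+01,  2.95204335e+01,  1.63133699e-02,
       -1.41481396e-04,  2.62621391e-07]), 'tool_pos': array([0.1530306 , 0.60516148, 0.22245235]), 'eef_rot': array([ 0.70150607,  0.08661487,  0.70186736, -0.08814372]), 'wrist_force': array([-0.41928579, -0.3620429 ,  0.08988629]), 'wrist_torque': array([-0.06656082,  0.01497774, -0.02072703]), 'opening': 1.0023603623402584}
{'K': array([[490.28563884,   0.        , 327.47528462],
       [  0.        , 490.28563884, 201.77323434],
       [  0.        ,   0.        ,   1.        ]]), 'cam_to_world': array([[ 0.01691649,  0.99137486, -0.12996048,  0.33204082],
       [-0.9998523 ,  0.01637856, -0.00520694, -0.00735714],
       [-0.00303346,  0.13002937,  0.9915055 ,  1.54744963],
       [ 0.        ,  0.        ,  0.        ,  1.        ]])}
{'K': a
[... 227 characters left out ...]
6],
       [ 0.69300467, -0.49117966,  0.52771874,  0.69279613],
       [-0.01917115,  0.71917968,  0.69455961,  1.02093629],
       [ 0.        ,  0.        ,  0.        ,  1.        ]])}
{'K': array([[338.88923952,   0.        , 325.58164088],
       [  0.        , 338.88923952, 196.17704414],
       [  0.        ,   0.        ,   1.        ]]), 'mount': array([[ 8.96807189e-04,  2.81290618e-01, -9.59622209e-01,
        -1.51131855e-01],
       [ 9.99999541e-01,  7.00758588e-05,  9.55082584e-04,
         9.61670408e-04],
       [ 3.35902121e-04, -9.59622625e-01, -2.81290426e-01,
        -7.18831821e-02],
       [ 0.00000000e+00,  0.00000000e+00,  0.00000000e+00,
         1.00000000e+00]])}
```

View pics/top0.png

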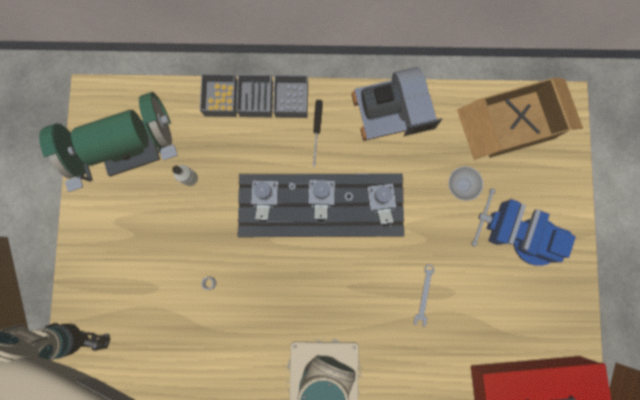

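View pics/scene0.png

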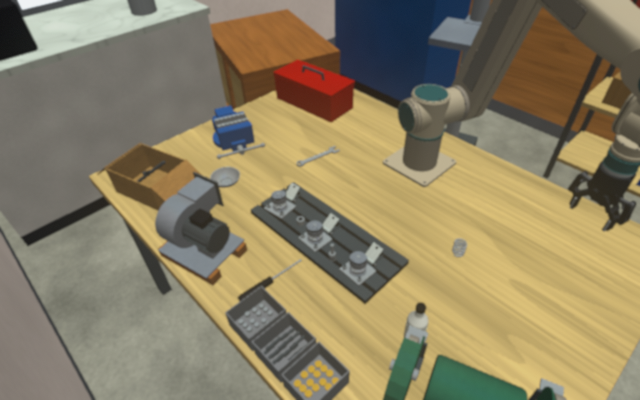

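The top view shows pads near (264,188), (321,188), (382,194), with the tags towards the robot at about y=213. Small parts stand between the mounts at (292,186) and (349,196). The spring is at (209,283), the bottle at (183,174) and the dish at (465,183).

```bash
python3 - <<'E'
from h import *
for n in ('top','scene'):
    im=cv2.imread(f'pics/{n}0.png'); d=np.load(f'pics/{n}0.npy')
    P=pts(n,d); np.save(f'pics/P{n}.npy',P)
    X,Y,Z=P[...,0],P[...,1],P[...,2]
    reg=(X>0.2)&(X<0.7)&(abs(Y)<0.35)
    print(n)
    for lo,hi in((.076,.1),(.050,.074)):
        m=(reg&(Z>lo)&(Z<hi)).astype('u1')
        k,l,s,c=cv2.connectedComponentsWithStats(m)
        for i in range(1,k):
            if s[i,4]>8: q=P[l==i]; print(lo,s[i],q[:,:3].mean(0).round(4),(q.min(0)[:3]).round(3),q.max(0)[:3].round(3), np.median(q[:,2]).round(4))
    crop=im[160:250,225:415] if n=='top' else im[170:310,240:420]
    cv2.imwrite(f'pics/{n}crop.png',cv2.resize(crop,None,fx=4,fy=4,interpolation=cv2.INTER_CUBIC))
E
```

```text
top
0.076 [254 181  17  17 202] [0.5585 0.1993 0.0817] [0.535 0.174 0.076] [0.585 0.224 0.09 ] 0.0813
0.076 [313 181  17  17 197] [0.5632 0.0206 0.0813] [ 0.538 -0.004  0.076] [0.588 0.045 0.09 ] 0.0809
0.076 [290 183   3   3   9] [0.5767 0.1118 0.0812] [0.573 0.109 0.077] [0.58  0.115 0.084] 0.0814
0.076 [375 186  17  17 205] [ 0.5516 -0.1675  0.081 ] [ 0.527 -0.192  0.076] [ 0.576 -0.143  0.093] 0.0807
0.05 [314 209  13  10  89] [0.4891 0.0215 0.059 ] [0.476 0.004 0.05 ] [0.506 0.041 0.069] 0.0581
0.05 [255 210  14   9  98] [0.4847 0.2013 0.0592] [0.473 0.182 0.05 ] [0.499 0.221 0.071] 0.06
0.05 [379 214  14   9  84] [ 0.4779 -0.1775  0.0604] [ 0.467 -0.197  0.051] [ 0.493 -0.158  0.071] 0.0605
scene
0.076 [271 190  16  12 142] [ 0.5521 -0.1669  0.0811] [ 0.523 -0.196  0.076] [ 0.577 -0.142  0.089] 0.081
0.076 [307 220  17  13 167] [0.5643 0.0202 0.081 ] [ 0.537 -0.006  0.076] [0.589 0.046 0.091] 0.0805
0.076 [331 243   3   4  11] [0.5779 0.1104 0.0801] [0.573 0.106 0.077] [0.583 0.116 0.085] 0.0798
0.076 [350 251  18  15 209] [0.5599 0.1988 0.0811] [0.532 0.173 0.076] [0.584 0.223 0.091] 0.0806
0.05 [288 182  12  14  82] [ 0.478  -0.1792  0.0588] [ 0.464 -0.201  0.051] [ 0.494 -0.155  0.069] 0.0578
0.05 [272 197  15   9  55] [ 0.5616 -0.1546  0.0647] [ 0.536 -0.179  0.051] [ 0.578 -0.143  0.074] 0.066
0.05 [327 213  12  12  89] [0.4878 0.0208 0.0585] [0.474 0.001 0.05 ] [0.505 0.039 0.069] 0.0587
0.05 [307 227  17  11  61] [0.5742 0.0329 0.0652] [0.543 0.008 0.05 ] [0.589 0.046 0.074] 0.0662
0.05 [369 242  15  14 114] [0.4839 0.1995 0.0581] [0.47  0.179 0.05 ] [0.499 0.22  0.068] 0.0579
0.05 [331 246   4   7  22] [0.5781 0.1123 0.062 ] [0.572 0.108 0.051] [0.584 0.116 0.074] 0.0624
0.05 [350 261  18   9  58] [0.5721 0.211  0.0666] [0.544 0.185 0.053] [0.586 0.224 0.074] 0.0667
```

View pics/topcrop.png

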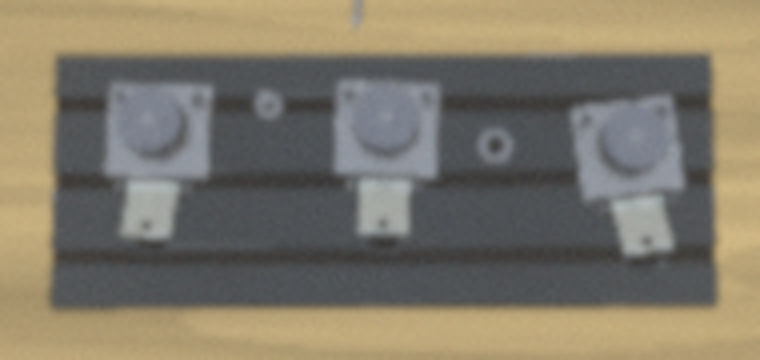

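View pics/scenecrop.png

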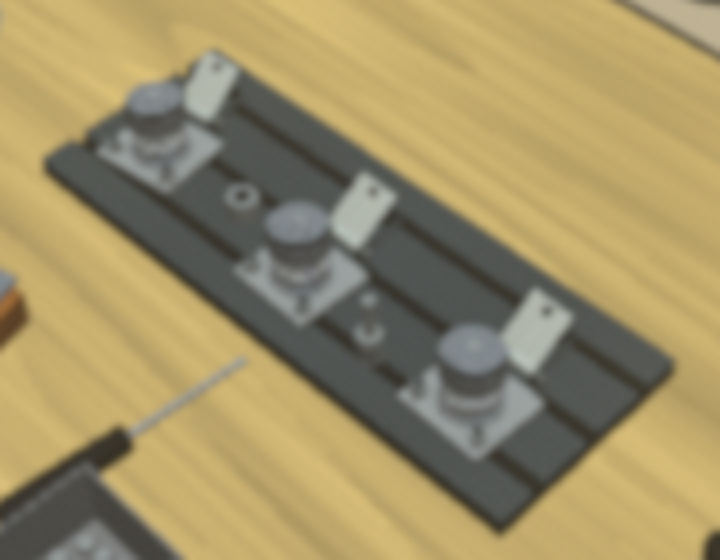

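```bash
python3 - <<'E'
from h import *
from scipy.spatial.transform import Rotation as Ro
o=robot.get_obs();q=o['eef_rot'];R=Ro.from_quat([*q[1:],q[0]]).as_matrix();print(R.round(3),o['tool_pos'])
print('tool delta to above left:',(R.T@(np.array([.559,.199,.16])-o['tool_pos'])*1000).round())
# ground-height check
for n in('top','scene'):
    P=np.load(f'pics/P{n}.npy');m=(abs(P[...,0]-.35)<.03)&(abs(P[...,1])<.1);print(n,'bench z',np.median(P[m][:,2]))
    m=(P[...,0]>.43)&(P[...,0]<.45)&(abs(P[...,1])<.1);print('bed z',np.median(P[m][:,2]))
E
```

```text
[[-0.001  0.245  0.969]
 [-0.002  0.969 -0.245]
 [-1.    -0.002 -0.   ]] [0.1530763  0.6052037  0.22252711]
tool delta to above left: [  63. -294.  493.]
top bench z 0.005993242484971573
bed z 0.021356198554120187
scene bench z 0.0014572238262369197
bed z 0.0218004046889822
```

```bash
python3 -m jog '[[[0,-26,43],[0,0,0]],[[0,-54,91],[0,0,0]],[[0,-84,141],[0,0,0]],[[0,-114,191],[0,0,0]],[[0,-145,242],[0,0,0]],[[0,-175,293],[0,0,0]],[[0,-205,344],[0,0,0]],[[0,-235,394],[0,0,0]]]' 255
python3 -m jog '[[[0,-25,42],[-0.08,0,0]],[[10,-45,75],[-0.16,0,0]],[[30,-59,99],[-0.248,0,0]],[[50,-59,99],[-0.248,0,0]],[[63,-59,99],[-0.248,0,0]],[[63,-59,99],[-0.248,0,0]],[[63,-59,99],[-0.248,0,0]]]'
python3 - <<'E'
from h import *
from scipy.spatial.transform import Rotation as Ro
o=robot.get_obs();q=o['eef_rot'];R=Ro.from_quat([*q[1:],q[0]]).as_matrix();print(R.round(3),o)
im,d=save('wrist','w1')
E
```

```text
time_s: 1.1
tool_pos: [0.4785, 0.2798, 0.2232]
eef_rot: [0.702, 0.087, 0.702, -0.087]
wrist_force: [-0.1, 0.3, 0.1]
opening: -0.0
time_s: 1.98
tool_pos: [0.5593, 0.2005, 0.1613]
eef_rot: [0.707, -0.0, 0.707, 0.0]
wrist_force: [-0.1, -0.2, 0.4]
opening: 0.0
[[ 0.001 -0.001  1.   ]
 [ 0.     1.     0.001]
 [-1.     0.     0.001]] {'time_s': 1.975, 'joint_positions': array([ 2.35368226e-01,  2.60578371e-01, -1.82289646e-01,  1.12690136e+00,
       -1.64632178e-05,  2.34479622e-01]), 'dq': array([ 7.11385491e-04, -6.21679004e-03,  1.02926795e-02, -1.40426775e-03,
       -5.89130231e-04, -9.17037359e-05]), 'tau': array([-1.10254339e-01, -4.16034937e+01,  2.76076627e+01,  3.07788479e-02,
       -4.55424641e-03,  2.14938259e-04]), 'tool_pos': array([0.55930936, 0.20045342, 0.16130413]), 'eef_rot': array([ 7.07461081e-01, -2.35312492e-04,  7.06752156e-01,  3.93018906e-04]), 'wrist_force': array([-0.05061803, -0.15600228,  0.39625022]), 'wrist_torque': array([-0.03026402,  0.00772723,  0.0377371 ]), 'opening': 0.00040603583574622853}
```

View pics/w1.png

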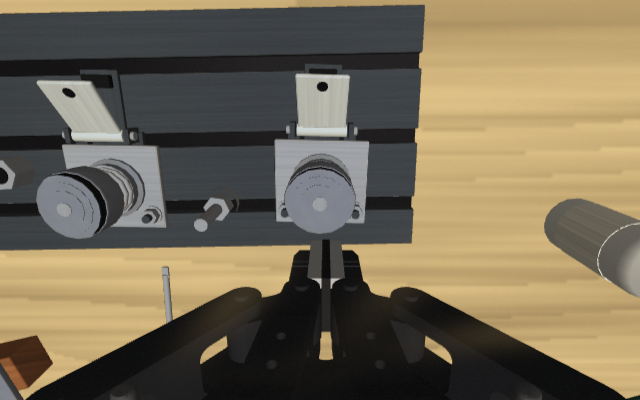

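The wrist view has the left pad centred near (320,200), the stud at (212,212) and the fingertips at (326,240). I'll check the pad position from this view too.

```bash
python3 - <<'E'
from h import *
from scipy.spatial.transform import Rotation as Ro
d=np.load('pics/w1.npy')
o=robot.get_obs();q=o['eef_rot'];T=np.eye(4);T[:3,:3]=Ro.from_quat([*q[1:],q[0]]).as_matrix();T[:3,3]=o['tool_pos']
m=robot.camera_model('wrist');K=m['K'];W=T@m['mount']
v,u=np.mgrid[0:400,0:640]
P=np.stack([(u-K[0,2])/K[0,0]*d,-(v-K[1,2])/K[1,1]*d,-d,np.ones_like(d)],-1)@W.T
def rep(n,s):
    s&=d>0;q=P[s][:,:3];print(n,s.sum(),np.median(q,0).round(4),q.min(0).round(3),q.max(0).round(3))
Z=P[...,2]
rep('padL',(Z>.080)&(Z<.092)&(u>280)&(u<360)&(v<236))
rep('padM',(Z>.080)&(Z<.092)&(u>30)&(u<130)&(v<245))
rep('tagL',(Z>.045)&(u>295)&(u<350)&(v<130))
rep('tagM',(Z>.045)&(u>35)&(u<125)&(v<130))
rep('bed',(u>150)&(u<250)&(v>80)&(v<120))
E
```

```text
padL 2487 [0.5583 0.1973 0.0806] [0.534 0.172 0.08 ] [0.585 0.222 0.089]
padM 2278 [0.5621 0.0209 0.0807] [ 0.539 -0.007  0.08 ] [0.589 0.044 0.089]
tagL 2281 [0.4868 0.1986 0.0571] [0.473 0.179 0.045] [0.506 0.218 0.067]
tagM 2343 [0.4911 0.0204 0.0571] [ 0.477 -0.     0.045] [0.51  0.039 0.068]
bed 3844 [0.4907 0.0974 0.0213] [0.476 0.054 0.019] [0.506 0.139 0.024]
```

Three views agree to within 2 mm. Lowering to just above the left pad, then pressing in steps.

```bash
python3 -m jog '[[[25,-2,0],[0,0,0]],[[45,-2,0],[0,0,0]],[[54,-2,0],[0,0,0]],[[54,-2,0],[0,0,0]],[[54,-2,0],[0,0,0]]]'
python3 -m jog '[[[3,0,0],[0,0,0]],[[5,0,0],[0,0,0]],[[7,0,0],[0,0,0]],[[7,0,0],[0,0,0]],[[7,0,0],[0,0,0]]]'
python3 -m jog '[[[2,0,0],[0,0,0]],[[4,0,0],[0,0,0]],[[4,0,0],[0,0,0]],[[4,0,0],[0,0,0]]]'
```

```text
time_s: 2.65
tool_pos: [0.56, 0.1983, 0.1078]
eef_rot: [0.708, 0.0, 0.706, 0.0]
wrist_force: [0.5, -0.2, 0.9]
opening: 0.0
time_s: 3.28
tool_pos: [0.5591, 0.198, 0.0996]
eef_rot: [0.707, -0.0, 0.707, 0.0]
wrist_force: [0.1, 1.3, 0.5]
opening: -0.001
time_s: 3.78
tool_pos: [0.5591, 0.198, 0.0956]
eef_rot: [0.707, -0.0, 0.707, 0.0]
wrist_force: [0.0, 0.6, 0.0]
opening: -0.0
```

```bash
python3 -m jog '[[[2,0,0],[0,0,0]],[[4,0,0],[0,0,0]],[[4,0,0],[0,0,0]],[[4,0,0],[0,0,0]]]'
for i in 1 2 3; do python3 -m jog '[[[0,0,0],[0,0,0]]]'|grep force; done
python3 -m jog '[[[2,0,0],[0,0,0]],[[4,0,0],[0,0,0]],[[4,0,0],[0,0,0]],[[4,0,0],[0,0,0]]]'
for i in 1 2 3; do python3 -m jog '[[[0,0,0],[0,0,0]]]'|grep force; done
```

```text
time_s: 4.28
tool_pos: [0.5591, 0.1979, 0.0916]
eef_rot: [0.707, -0.0, 0.707, 0.0]
wrist_force: [-0.9, -0.2, -0.1]
opening: 0.001
wrist_force: [1.4, -0.4, -0.5]
wrist_force: [-0.5, -0.1, 0.2]
wrist_force: [0.2, 0.2, -0.3]
time_s: 5.15
tool_pos: [0.5591, 0.1979, 0.0875]
eef_rot: [0.707, -0.0, 0.707, 0.0]
wrist_force: [-0.4, 0.2, -0.6]
opening: -0.002
wrist_force: [-0.1, 0.7, 0.5]
wrist_force: [-0.5, 0.7, 0.4]
wrist_force: [-0.2, -0.8, 0.2]
```

No contact yet, though the tips should be below the pad top by now. Looking again.

```bash
python3 - <<'E'
from h import *
im,d=save('wrist','w2'); im,d=save('scene','s2')
cv2.imwrite('pics/s2c.png',cv2.resize(im[170:310,260:440][:,:,::-1],None,fx=4,fy=4))
E
```

```text
(no output)
```

View pics/w2.png

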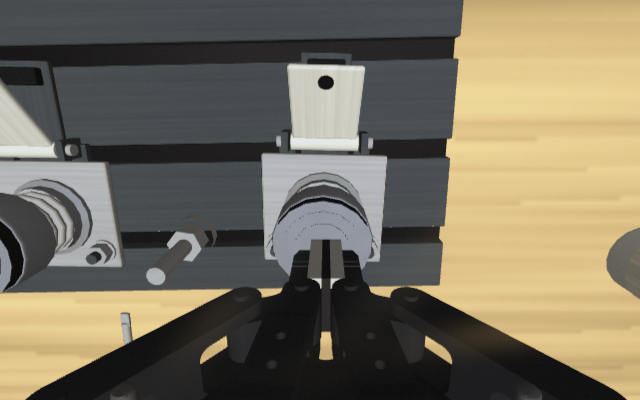

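View pics/s2c.png

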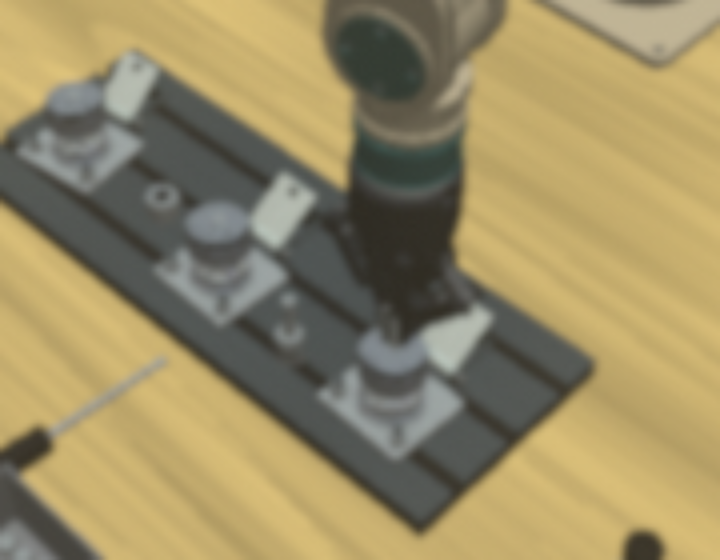

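```bash
python3 - <<'E'
from h import *
from scipy.spatial.transform import Rotation as Ro
d=np.load('pics/w2.npy')
o=robot.get_obs();q=o['eef_rot'];T=np.eye(4);T[:3,:3]=Ro.from_quat([*q[1:],q[0]]).as_matrix();T[:3,3]=o['tool_pos']
m=robot.camera_model('wrist');K=m['K'];M=np.array(m['mount']);W=T@M
v,u=np.mgrid[0:400,0:640]
C=np.stack([(u-K[0,2])/K[0,0]*d,-(v-K[1,2])/K[1,1]*d,-d,np.ones_like(d)],-1)
P=C@W.T;Q=C@M.T
print(o['tool_pos'],o['wrist_force'])
for vv in (210,220,230,236,240,242,246,250,256,262):
    print(vv,[(P[vv,uu,:3]*1000).round(1).tolist() for uu in (300,318,334)],'tool',(Q[vv,318,:3]*1000).round(1))
E
```

```text
[0.5591513  0.19797562 0.08762436] [0.47154671 1.23876038 0.84481078]
210 [[541.5, 186.1, 78.9], [541.2, 195.1, 79.8], [541.5, 203.0, 79.0]] tool [  7.8  -2.9 -18. ]
220 [[547.1, 186.0, 78.1], [546.0, 195.1, 81.0], [546.2, 203.0, 80.6]] tool [  6.7  -2.9 -13.1]
230 [[551.8, 186.0, 79.7], [551.6, 195.1, 80.3], [552.0, 203.1, 79.5]] tool [ 7.3 -2.9 -7.5]
236 [[555.5, 185.8, 78.8], [554.5, 195.1, 81.1], [555.1, 203.1, 79.8]] tool [ 6.5 -2.9 -4.6]
240 [[556.9, 185.9, 80.6], [548.0, 195.5, 100.8], [547.9, 202.6, 101.1]] tool [-13.2  -2.4 -11.1]
242 [[558.5, 185.8, 79.6], [547.8, 195.6, 103.6], [548.0, 202.5, 103.2]] tool [-15.9  -2.4 -11.4]
246 [[560.2, 185.9, 80.6], [548.3, 195.7, 106.5], [548.0, 202.4, 107.3]] tool [-18.9  -2.3 -10.8]
250 [[562.5, 185.8, 80.5], [548.4, 195.8, 110.3], [548.3, 202.4, 110.4]] tool [-22.6  -2.2 -10.8]
256 [[552.1, 188.1, 108.3], [548.2, 195.9, 116.1], [548.1, 202.2, 116.3]] tool [-28.5  -2.1 -10.9]
262 [[552.3, 188.4, 113.3], [547.8, 196.0, 122.0], [547.7, 202.1, 122.2]] tool [-34.4  -2.  -11.3]
```

Depth in the wrist view puts the visible finger ends near z≈0.100, about 20 mm above the pad, which fits the lack of force. I'll keep going down in small steps.

```bash
for i in 1 2 3; do python3 -m jog '[[[2,0,0],[0,0,0]],[[4,0,0],[0,0,0]],[[4,0,0],[0,0,0]]]'|egrep 'pos|force'; python3 -m jog '[[[0,0,0],[0,0,0]]]'|grep force; done
```

```text
tool_pos: [0.5588, 0.1979, 0.0832]
wrist_force: [0.6, 0.3, -1.0]
wrist_force: [-0.5, 0.5, 0.6]
tool_pos: [0.5589, 0.1979, 0.0793]
wrist_force: [0.3, 0.7, 0.3]
wrist_force: [-0.1, -0.5, 0.1]
tool_pos: [0.5595, 0.198, 0.0759]
wrist_force: [-0.4, -0.2, 2.5]
wrist_force: [-0.5, -0.7, 3.1]
```

Contact at TCP z≈0.078. Now sampling force against depth.

```bash
for i in 1 2 3 4; do python3 -m jog '[[[0,0,0],[0,0,0]]]'|egrep 'pos|force'; done;echo; python3 -m jog '[[[2,0,0],[0,0,0]],[[4,0,0],[0,0,0]],[[4,0,0],[0,0,0]]]'|egrep 'pos|force'; for i in 1 2 3 4 ; do python3 -m jog '[[[0,0,0],[0,0,0]]]'|egrep 'pos|force'; done
```

```text
tool_pos: [0.5594, 0.1981, 0.0759]
wrist_force: [0.6, -0.2, 4.0]
tool_pos: [0.5595, 0.1981, 0.0758]
wrist_force: [-1.1, -0.0, 3.0]
tool_pos: [0.5594, 0.198, 0.0757]
wrist_force: [0.4, 0.8, 3.6]
tool_pos: [0.5594, 0.198, 0.0757]
wrist_force: [-0.1, -0.9, 2.9]

tool_pos: [0.5594, 0.198, 0.0718]
wrist_force: [0.3, -0.8, 5.3]
tool_pos: [0.5594, 0.198, 0.0719]
wrist_force: [1.2, -0.7, 4.7]
tool_pos: [0.5594, 0.198, 0.0719]
wrist_force: [0.6, -0.0, 5.3]
tool_pos: [0.5594, 0.198, 0.0719]
wrist_force: [0.1, -0.4, 4.9]
tool_pos: [0.5594, 0.198, 0.0719]
wrist_force: [-0.0, -0.4, 4.9]
```

```bash
python3 -m jog '[[[-25,0,0],[0,0,0]],[[-40,0,0],[0,0,0]],[[-40,-40,2],[0,0,0]],[[-40,-90,4],[0,0,0]],[[-40,-140,4],[0,0,0]],[[-40,-177,4],[0,0,0]],[[-40,-177,4],[0,0,0]],[[-40,-177,4],[0,0,0]]]'|egrep 'pos|force'
python3 -m jog '[[[15,0,0],[0,0,0]],[[28,0,0],[0,0,0]],[[32,0,0],[0,0,0]],[[32,0,0],[0,0,0]]]'|egrep 'pos|force'
for k in 1 2; do python3 -m jog '[[[2,0,0],[0,0,0]],[[4,0,0],[0,0,0]],[[4,0,0],[0,0,0]]]'|egrep 'pos|force'; for i in 1 2 3 4 ; do python3 -m jog '[[[0,0,0],[0,0,0]]]'|egrep 'pos|force'; done; done
```

```text
tool_pos: [0.5627, 0.0213, 0.1113]
wrist_force: [0.0, 0.4, -0.1]
tool_pos: [0.5625, 0.0213, 0.0787]
wrist_force: [-0.4, -0.0, -0.2]
tool_pos: [0.5637, 0.021, 0.0759]
wrist_force: [0.6, 1.0, 0.5]
tool_pos: [0.5637, 0.021, 0.076]
wrist_force: [0.4, 0.1, 0.8]
tool_pos: [0.5636, 0.0209, 0.0759]
wrist_force: [1.4, 0.3, 1.1]
tool_pos: [0.5635, 0.0209, 0.0758]
wrist_force: [1.2, -0.2, 0.7]
tool_pos: [0.5634, 0.0209, 0.0758]
wrist_force: [1.8, -0.7, 0.7]
tool_pos: [0.5634, 0.0209, 0.0717]
wrist_force: [0.3, -0.1, 3.5]
tool_pos: [0.5634, 0.0209, 0.0717]
wrist_force: [0.7, -0.9, 1.8]
tool_pos: [0.5634, 0.0209, 0.0718]
wrist_force: [0.6, -0.4, 2.6]
tool_pos: [0.5634, 0.0209, 0.0718]
wrist_force: [1.5, -0.3, 2.3]
tool_pos: [0.5634, 0.0209, 0.0717]
wrist_force: [1.5, 0.1, 3.4]
```

```bash

for k in 1 ; do python3 -m jog '[[[2,0,0],[0,0,0]],[[4,0,0],[0,0,0]],[[4,0,0],[0,0,0]]]'|egrep 'pos|force'; for i in 1 2 3 4 5 6; do python3 -m jog '[[[0,0,0],[0,0,0]]]'|egrep 'pos|force'; done; done
python3 - <<'E'
from h import *
for i in range(2): im,d=save('wrist','w3')
print(robot.get_obs()['time_s'])
E
```

```text
tool_pos: [0.5634, 0.0209, 0.0677]
wrist_force: [0.7, -0.7, 4.5]
tool_pos: [0.5634, 0.0209, 0.0678]
wrist_force: [1.2, -1.1, 4.7]
tool_pos: [0.5634, 0.0209, 0.0678]
wrist_force: [0.7, -1.3, 3.3]
tool_pos: [0.5634, 0.0209, 0.0677]
wrist_force: [1.0, -0.9, 4.5]
tool_pos: [0.5634, 0.0209, 0.0677]
wrist_force: [1.0, -0.6, 4.7]
tool_pos: [0.5633, 0.0209, 0.0677]
wrist_force: [1.1, -0.6, 5.3]
tool_pos: [0.5634, 0.0209, 0.0677]
wrist_force: [2.1, -1.3, 4.6]
12.975
```

View pics/w3.png

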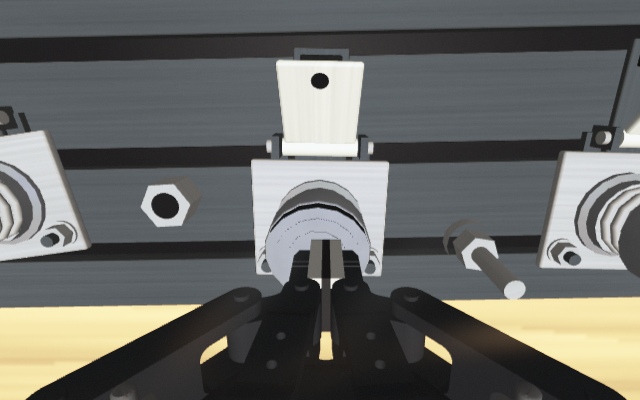

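Middle: 0.9, 2.7 and 4.5 N at 4 mm steps, a slope of 0.44 N/mm, which fits the softest. The left readings didn't lie on one line, so I may repeat it. Right mount next.

```bash
python3 -m jog '[[[-25,0,0],[0,0,0]],[[-44,0,0],[0,0,0]],[[-44,-40,-2],[0,0,0]],[[-44,-90,-6],[0,0,0]],[[-44,-140,-10],[0,0,0]],[[-44,-188,-12],[0,0,0]],[[-44,-188,-12],[0,0,0]],[[-44,-188,-12],[0,0,0]]]'|egrep 'pos|force'
python3 -m jog '[[[15,0,0],[0,0,0]],[[28,0,0],[0,0,0]],[[32,0,0],[0,0,0]],[[32,0,0],[0,0,0]]]'|egrep 'pos|force'
for k in 1 2 3; do python3 -m jog '[[[2,0,0],[0,0,0]],[[4,0,0],[0,0,0]],[[4,0,0],[0,0,0]]]'|egrep 'pos|force'; for i in 1 2 3 4 5; do python3 -m jog '[[[0,0,0],[0,0,0]]]'|egrep 'force'; done; done
```

```text
tool_pos: [0.5496, -0.1659, 0.1102]
wrist_force: [1.3, -0.1, -0.5]
tool_pos: [0.5506, -0.1663, 0.0789]
wrist_force: [-0.2, -0.8, 0.4]
tool_pos: [0.5518, -0.1672, 0.0762]
wrist_force: [-0.7, 0.7, 3.3]
wrist_force: [-0.2, 1.5, 3.9]
wrist_force: [-0.1, 1.4, 3.4]
wrist_force: [0.3, 1.0, 2.9]
wrist_force: [0.9, 1.5, 3.6]
wrist_force: [2.6, 1.2, 3.2]
tool_pos: [0.5518, -0.1672, 0.0722]
wrist_force: [1.0, 1.6, 6.7]
wrist_force: [1.1, 0.6, 7.9]
wrist_force: [-0.3, 1.3, 7.0]
wrist_force: [0.9, 1.5, 6.2]
wrist_force: [0.9, -0.5, 6.9]
wrist_force: [0.9, 0.8, 6.9]
tool_pos: [0.5518, -0.1672, 0.0688]
wrist_force: [-0.3, 2.0, 11.3]
wrist_force: [-1.5, 2.0, 10.1]
wrist_force: [-1.0, 1.8, 10.4]
wrist_force: [-1.0, 1.7, 11.6]
wrist_force: [0.7, 1.5, 10.2]
wrist_force: [-0.8, 1.9, 10.3]
```

Right: 3.4, 7.0 and 10.6 N. At equal depths the order is middle (0.9, 2.7), left (3.2, 5.0), right (3.4, 7.0), so the middle mount is softest. Next I lift clear and move over its tag, target (0.490, 0.021).

```bash
python3 -m jog '[[[-30,0,0],[0,0,0]],[[-60,0,0],[0,0,0]],[[-60,40,-15],[0,0,0]],[[-60,90,-30],[0,0,0]],[[-60,140,-50],[0,0,0]],[[-60,188,-62],[0,0,0]],[[-60,188,-62],[0,0,0]],[[-60,188,-62],[0,0,0]]]'|egrep 'pos|force'
python3 - <<'E'
from h import *
save('wrist','w4')
E
```

```text
tool_pos: [0.4886, 0.0206, 0.1269]
wrist_force: [0.3, -0.9, 0.1]
```

View pics/w4.png

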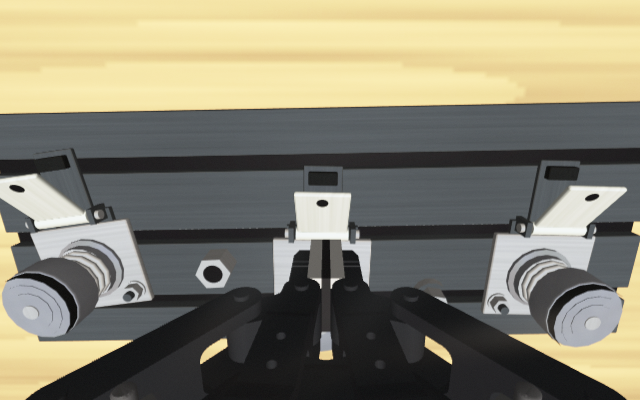

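The middle tag is at (322,210), in line with the fingers at x≈325. Descending onto it.

```bash
python3 -m jog '[[[25,0,0],[0,0,0]],[[45,0,0],[0,0,0]],[[60,0,0],[0,0,0]],[[60,0,0],[0,0,0]],[[60,0,0],[0,0,0]]]'|egrep 'pos|force'
for k in 1 2 3 4 5; do python3 -m jog '[[[3,0,0],[0,0,0]],[[6,0,0],[0,0,0]],[[6,0,0],[0,0,0]]]'|egrep 'pos|force'; done
```

```text
tool_pos: [0.4899, 0.0205, 0.0681]
wrist_force: [0.6, 0.4, 0.2]
tool_pos: [0.489, 0.021, 0.0616]
wrist_force: [0.5, -0.1, -0.0]
tool_pos: [0.489, 0.021, 0.0554]
wrist_force: [0.6, -0.1, -0.4]
tool_pos: [0.4891, 0.0209, 0.0494]
wrist_force: [0.1, 0.2, -0.0]
tool_pos: [0.4889, 0.021, 0.0432]
wrist_force: [-0.1, -0.4, -0.4]
tool_pos: [0.489, 0.021, 0.0372]
wrist_force: [0.5, -0.7, -0.1]
```

```bash
python3 - <<'E'
from h import *
save('wrist','w5'); im,d=save('scene','s5')
cv2.imwrite('pics/s5c.png',cv2.resize(im[170:310,240:420][:,:,::-1],None,fx=4,fy=4))
E
```

```text
(no output)
```

View pics/w5.png

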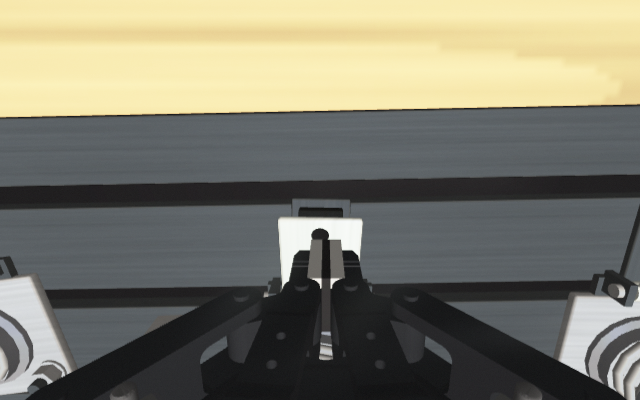

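View pics/s5c.png

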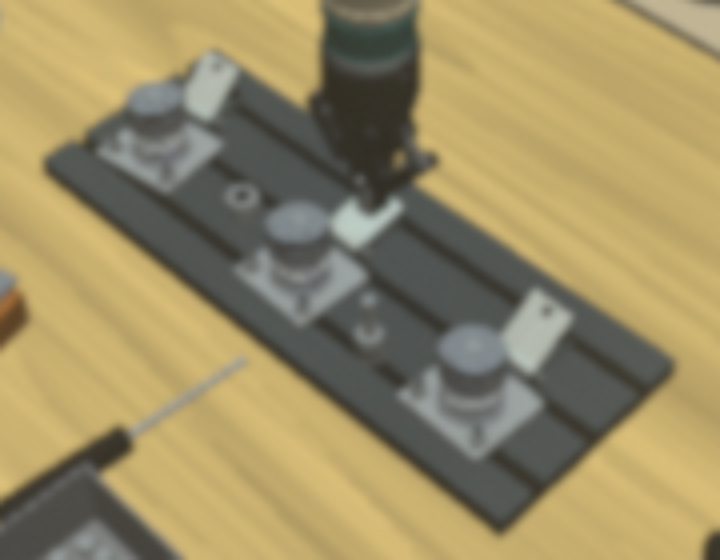

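The tips are just over the tag near (325,240) with its hole at (320,234), and it is still up. Continuing in small steps.

```bash
for k in 1 2 3; do python3 -m jog '[[[2,0,0],[0,0,0]],[[4,0,0],[0,0,0]],[[4,0,0],[0,0,0]],[[4,0,0],[0,0,0]]]'|egrep 'time|pos|force'; done
```

```text
time_s: 21.62
tool_pos: [0.4893, 0.0209, 0.0336]
wrist_force: [0.2, -0.2, -0.7]
time_s: 22.12
tool_pos: [0.4892, 0.021, 0.0304]
wrist_force: [-3.7, 0.5, 8.0]
time_s: 22.62
tool_pos: [0.4892, 0.0209, 0.0295]
wrist_force: [-11.6, 0.6, 33.7]
```

33.7 N, a hard stop, at the height expected for the flat tag. Lifting and checking.

```bash
python3 -m jog '[[[-20,0,0],[0,0,0]],[[-50,0,0],[0,0,0]],[[-95,0,0],[0,0,0]],[[-130,0,0],[0,0,0]],[[-140,0,-40],[0,0,0]],[[-140,0,-60],[0,0,0]],[[-140,0,-60],[0,0,0]],[[-140,0,-60],[0,0,0]]]'|egrep 'time|pos|force'
python3 - <<'E'
from h import *
from scipy.spatial.transform import Rotation as Ro
o=robot.get_obs();im,d=save('wrist','w6'); im2,d2=save('scene','s6')
cv2.imwrite('pics/s6c.png',cv2.resize(im2[170:310,240:420][:,:,::-1],None,fx=4,fy=4))
q=o['eef_rot'];T=np.eye(4);T[:3,:3]=Ro.from_quat([*q[1:],q[0]]).as_matrix();T[:3,3]=o['tool_pos']
m=robot.camera_model('wrist');K=m['K'];W=T@m['mount']
v,u=np.mgrid[0:400,0:640]
P=np.stack([(u-K[0,2])/K[0,0]*d,-(v-K[1,2])/K[1,1]*d,-d,np.ones_like(d)],-1)@W.T
X,Y,Z=P[...,:3].transpose(2,0,1)
for y in (.199,.0207,-.178):
    print(y,[(x,(np.median(Z[(abs(X-x)<.002)&(abs(Y-y)<.008)])*1000).round(1)) for x in (.46,.468,.474,.48,.486,.492,.498,.504,.51)])
E
```

```text
time_s: 23.62
tool_pos: [0.4296, 0.0209, 0.165]
wrist_force: [-0.1, 0.2, 0.6]
0.199 [(0.46, np.float64(11.0)), (0.468, np.float64(30.0)), (0.474, np.float64(63.2)), (0.48, np.float64(26.2)), (0.486, np.float64(25.9)), (0.492, np.float64(51.5)), (0.498, np.float64(48.0)), (0.504, np.float64(43.9)), (0.51, np.float64(39.9))]
0.0207 [(0.46, np.float64(11.5)), (0.468, np.float64(24.6)), (0.474, np.float64(40.1)), (0.48, np.float64(40.0)), (0.486, np.float64(nan)), (0.492, np.float64(nan)), (0.498, np.float64(nan)), (0.504, np.float64(nan)), (0.51, np.float64(nan))]
-0.178 [(0.46, np.float64(29.0)), (0.468, np.float64(32.3)), (0.474, np.float64(26.3)), (0.48, np.float64(26.1)), (0.486, np.float64(26.1)), (0.492, np.float64(46.3)), (0.498, np.float64(43.4)), (0.504, np.float64(40.1)), (0.51, np.float64(39.2))]
  return _methods._mean(a, axis=axis, dtype=dtype,
  ret = ret.dtype.type(ret / rcount)
```

View pics/w6.png

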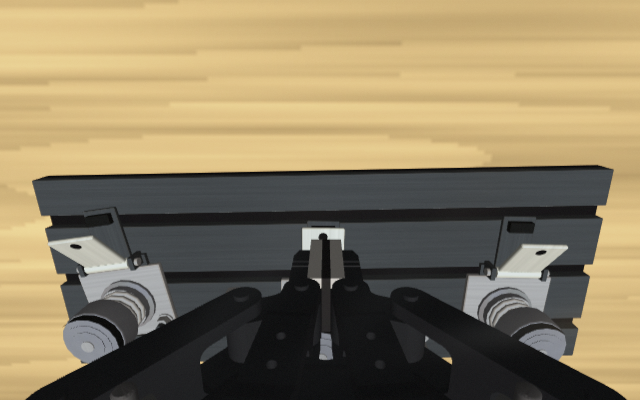

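View pics/s6c.png

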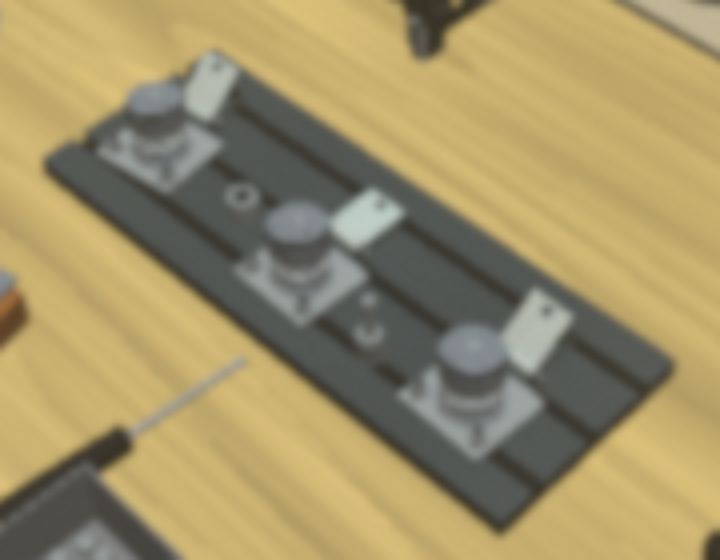

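The middle tag now looks flat at (367,220), and the other two are still up. I'll check its angle from depth and compare the loose parts with the start.

```bash
python3 - <<'E'
from h import *
d=np.load('pics/s6.npy');P=pts('scene',d);P0=np.load('pics/Pscene.npy')
for nm,Q in(('start',P0),('now',P)):
  X,Y,Z=Q[...,:3].transpose(2,0,1)
  for y in (.199,.0207,-.178):
    s=(Z>.031)&(Z<.075)&(abs(Y-y)<.014)&(X<.508)&(X>.45)
    a=np.polyfit(X[s],Z[s],1);print(nm,y,s.sum(),'lean',(np.pi/2-np.arctan(-a[0])).round(3),'z',Z[s].min().round(3),Z[s].max().round(3),'x',X[s].min().round(3))
  for y in((.0207,.563),(.198,.559),(-.167,.552)):
    s=(abs(Y-y[0])<.015)&(abs(X-y[1])<.015);print('pad',np.median(Z[s]).round(4))
a=cv2.imread('pics/scene0.png');b=cv2.imread('pics/s6.png')
c=cv2.absdiff(a,b).max(2);c=(cv2.GaussianBlur(c,(5,5),0)>18).astype('u1')
k,l,s,_=cv2.connectedComponentsWithStats(c);print(s[1:][s[1:,4]>8])
E
```

```text
start 0.199 134 lean 0.992 z 0.032 0.068 x 0.47
start 0.0207 99 lean 1.169 z 0.031 0.069 x 0.476
start -0.178 104 lean 1.13 z 0.031 0.069 x 0.457
pad 0.0791
pad 0.0799
pad 0.0791
now 0.199 127 lean 1.013 z 0.032 0.068 x 0.468
now 0.0207 88 lean 1.511 z 0.033 0.044 x 0.466
now -0.178 107 lean 1.056 z 0.032 0.069 x 0.458
pad 0.0803
pad 0.0801
pad 0.079
[[  324     0   123   186  8217]
 [  486     0     4    10    19]
 [  470     0    38    90   889]
 [  502     0   138   233 10665]
 [  467    20    15    27   226]
 [  429    83    40    41   841]
 [  397    85    31    47   856]
 [  439    86    60    70  1337]
 [  323   212    19    19   223]]
```

```bash
python3 - <<'E'
from h import *
print(robot.sign_off(), robot.get_obs()['time_s'])
E
```

```text
the job is handed in; nothing more can be done
the job is handed in; nothing more can be done
```

I pressed the three caps from left to right, found the middle mount softest, and pushed its tag down flat. I handed the job in at about 24 s, and it gave no verdict.

| Mount | Force at TCP z ≈ 76 mm | at ≈ 72 mm | at ≈ 68 mm |
|---|---|---|---|
| Left | 3.2 N | 5.0 N | not taken |
| Middle | 0.9 N | 2.7 N | 4.5 N |
| Right | 3.4 N | 7.0 N | 10.6 N |

**Last checks:**
- **Tags:** the middle tag leans about 1.51 rad, which is flat. The left and right tags are still up; the depth fits put them at 1.01 and 1.06 rad, against 0.99 and 1.13 at the start, which is within the fit's scatter.
- **Caps and loose parts:** the caps measure back at rest height within about 1 mm. Comparing the start and end pictures from the scene camera shows changes only at the arm and the middle tag.

**What disagreed:**
- **Fingertip reach:** contact came about 22 mm lower than the stated fingertip offset implied. I found the contact heights by force instead.
- **Pad height:** the cameras read the pads about 5 mm lower than the 86 mm in the text.
- **Left mount:** its two readings gave a slope of about 0.46 N/mm, close to the middle's 0.44. I went by the force at equal depth, which separates them clearly, and did not press it again.
- **Tag push:** the last step reached 33.7 N at the wrist against the tag's stop. That is below the 120 N limit.

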